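Clear the map artist's desk into the scrap box

TASK

Clear the desk into the plywood scrap box: open its lid wide, pull every dried-out marker out of the marker stand and put it in the box, and carry the tote of wood offcuts over and tip it out over its open mouth into the box too. Then stand the empty tote upright on the middle of its black mat again and shut the lid fully, with every marker and offcut inside; leave the brush jar, the ink and the tape where they are.

Things in the scene. Friction and masses are not known exactly. Their poses are not given: they have to be found in the camera images.
- bin: Scrap box of bare plywood, fixed to the desk: 200 mm along its own x, 240 mm along y, 130 mm high, walls and floor 6 mm. Origin: centre of its underside; z up; the lid's hinge runs along its +x rim, on the far side from the robot.
- lid (a joint): Angle of the scrap box's hinged plywood lid (200 x 240 x 8 mm): 0 shut, 1.9 rad fully open (tipped back past upright); it lifts upward about the hinge. The hinge is stiff (about 0.22 N m of friction), so the lid stays where it is left.
- lid_handle (a point): Middle of the head of the lid's dark wooden knob: head 28 mm across and 16 mm thick on a 12 mm stem, 35 mm off the lid's outer face and 30 mm from the lid's front edge, midway along it. It turns with the lid; z points away from the lid's outer face, y along the hinge.
- lid_hinge (a point): Middle of the lid's hinge line, at the top of the box's +x rim; y lies along the hinge. With the lid shut, the knob's grip point lies 170 mm from it towards the box's -x and 43 mm above it.
- stand: Dark wooden marker stand, fixed: block 50 mm (x) by 236 mm (y) by 80 mm high, with five square wells, 24 mm wide and 70 mm deep, in a row along its y at -92, -46, 0, 46 and 92 mm; 3 to 5 of them hold a marker. Origin: centre of its underside.
- marker0_center (a point): Dried-out marker: grey barrel 18 mm in diameter, 125 mm long, 20 g, standing loosely upright in a well of the stand at the start (its upper 55 mm show). The point is half-way along it; z runs along the barrel.
- marker1_center (a point): Dried-out marker: grey barrel 18 mm in diameter, 125 mm long, 20 g, standing loosely upright in a well of the stand at the start (its upper 55 mm show). The point is half-way along it; z runs along the barrel.
- marker2_center (a point): Dried-out marker: grey barrel 18 mm in diameter, 125 mm long, 20 g, standing loosely upright in a well of the stand at the start (its upper 55 mm show). The point is half-way along it; z runs along the barrel.
- marker3_center (a point): Dried-out marker: grey barrel 18 mm in diameter, 125 mm long, 20 g, standing loosely upright in a well of the stand at the start (its upper 55 mm show). The point is half-way along it; z runs along the barrel.
- marker4_center (a point): Dried-out marker: grey barrel 18 mm in diameter, 125 mm long, 20 g, standing loosely upright in a well of the stand at the start (its upper 55 mm show). The point is half-way along it; z runs along the barrel.
- mat: Thin black desk mat, 240 x 240 x 3 mm, fixed, on which the tote stands. Origin: centre of its underside.
- tote: Loose open-mouthed wooden tote, like a large dustpan with a carrying bar: 156 mm wide (y), reaching from 80 mm behind the origin to 105 mm before it (x), about 0.35 kg empty. Origin: underside of its floor, straight below the bar; z up; x points to the open mouth. Floor 6 mm thick; back and side walls 62 mm high; the mouth has no wall, only the floor's last 40 mm, which rise by 5 mm to the lip, flanked by low cheeks.
- tote_bar (a point): Middle of the tote's carrying bar: a dark round bar 22 mm in diameter along the tote's y, 140 mm free between two upright side pieces, 135 mm above the tote's underside (there is nothing else above the walls). Same axes as the tote.
- tote_lip (a point): Middle of the lip at the tote's mouth: 104 mm before and 10 mm above the tote's origin.
- offcut0_center (a point): Offcut block of picture-frame moulding, 30 x 34 x 22 mm; 18 g, loose on the tote's floor at the start. The point is its centre, half-way up (z up as it lies at the start).
- offcut1_center (a point): Offcut of rebated (L-section) picture-frame moulding, 30 x 36 mm and 24 mm high over its thick half, 12 mm over the other; 18 g, loose on the tote's floor at the start. The point is its centre, half-way up (z up as it lies at the start).
- offcut2_center (a point): Offcut block of picture-frame moulding, 30 x 34 x 22 mm; 18 g, loose on the tote's floor at the start. The point is its centre, half-way up (z up as it lies at the start).
- offcut3_center (a point): Offcut of rebated (L-section) picture-frame moulding, 30 x 36 mm and 24 mm high over its thick half, 12 mm over the other; 18 g, loose on the tote's floor at the start. The point is its centre, half-way up (z up as it lies at the start).
- offcut4_center (a point): Offcut block of picture-frame moulding, 30 x 34 x 22 mm; 18 g, loose on the tote's floor at the start. The point is its centre, half-way up (z up as it lies at the start).
- offcut5_center (a point): Offcut of rebated (L-section) picture-frame moulding, 30 x 36 mm and 24 mm high over its thick half, 12 mm over the other; 18 g, loose on the tote's floor at the start. The point is its centre, half-way up (z up as it lies at the start).
- offcut6_center (a point): Offcut block of picture-frame moulding, 30 x 34 x 22 mm; 18 g, loose on the tote's floor at the start. The point is its centre, half-way up (z up as it lies at the start).
- brush_jar: Bystander: white ceramic jar, 76 mm across and 100 mm tall, holding three paint brushes (230 mm high in all). Origin at the centre of its underside. Not part of the job.
- ink: Bystander: amber ink jar with a black cap, 52 mm across, 70 mm high. Origin at the centre of its underside. Not part of the job.
- tape: Bystander: roll of paper tape lying flat, 90 mm across, 24 mm high. Origin at the centre of its underside. Not part of the job.

How it is judged (in metres and radians):
On the way, in this order (a step that is already met when the one before it is completed fails the run):
1. the scrap box's lid is lifted open (past 1.2 rad) (value of joint lid above 1.2 rad), for 0.2 s.
2. the tote is tipped over the open box: mouth down by more than 0.6 rad, its lip within 150 mm of the box's middle as seen from above and higher than 70 mm, the lid past 1 rad (angle between tote's own x axis and vertical above 2.1708 rad and horizontal distance between tote_lip and bin below 0.15 m and height (world z) of tote_lip above 0.07 m and value of joint lid above 1 rad), for 0.2 s.
At the end, for the whole second after the job is handed in: Every marker and offcut that was there lies inside the scrap box, its centre within the walls and below the rim (130 mm); the lid is shut to within 0.06 rad; the empty tote stands upright (within 0.1 rad) and still, flat on its mat, its origin within 60 mm of the mat's middle (x of marker0_center in the frame of bin between -0.1 and 0.1 m and y of marker0_center in the frame of bin between -0.12 and 0.12 m and z of marker0_center in the frame of bin between 0 and 0.13 m and x of marker1_center in the frame of bin between -0.1 and 0.1 m and y of marker1_center in the frame of bin between -0.12 and 0.12 m and z of marker1_center in the frame of bin between 0 and 0.13 m and x of marker2_center in the frame of bin between -0.1 and 0.1 m and y of marker2_center in the frame of bin between -0.12 and 0.12 m and z of marker2_center in the frame of bin between 0 and 0.13 m and x of marker3_center in the frame of bin between -0.1 and 0.1 m and y of marker3_center in the frame of bin between -0.12 and 0.12 m and z of marker3_center in the frame of bin between 0 and 0.13 m and x of marker4_center in the frame of bin between -0.1 and 0.1 m and y of marker4_center in the frame of bin between -0.12 and 0.12 m and z of marker4_center in the frame of bin between 0 and 0.13 m and x of offcut0_center in the frame of bin between -0.1 and 0.1 m and y of offcut0_center in the frame of bin between -0.12 and 0.12 m and z of offcut0_center in the frame of bin between 0 and 0.13 m and x of offcut1_center in the frame of bin between -0.1 and 0.1 m and y of offcut1_center in the frame of bin between -0.12 and 0.12 m and z of offcut1_center in the frame of bin between 0 and 0.13 m and x of offcut2_center in the frame of bin between -0.1 and 0.1 m and y of offcut2_center in the frame of bin between -0.12 and 0.12 m and z of offcut2_center in the frame of bin between 0 and 0.13 m and x of offcut3_center in the frame of bin between -0.1 and 0.1 m and y of offcut3_center in the frame of bin between -0.12 and 0.12 m and z of offcut3_center in the frame of bin between 0 and 0.13 m and x of offcut4_center in the frame of bin between -0.1 and 0.1 m and y of offcut4_center in the frame of bin between -0.12 and 0.12 m and z of offcut4_center in the frame of bin between 0 and 0.13 m and x of offcut5_center in the frame of bin between -0.1 and 0.1 m and y of offcut5_center in the frame of bin between -0.12 and 0.12 m and z of offcut5_center in the frame of bin between 0 and 0.13 m and x of offcut6_center in the frame of bin between -0.1 and 0.1 m and y of offcut6_center in the frame of bin between -0.12 and 0.12 m and z of offcut6_center in the frame of bin between 0 and 0.13 m and value of joint lid below 0.06 rad and angle between tote's own z axis and vertical below 0.1 rad and horizontal distance between tote and mat below 0.06 m and height (world z) of tote below 0.012 m and linear speed of tote below 0.02 m/s); the robot touches nothing.
It fails at once if the brush jar is pushed more than 30 mm or knocked over (distance of brush_jar from where it was at the start of the episode above 0.03 m or angle between brush_jar's own z axis and vertical above 0.4 rad).
It fails at once if the ink jar is pushed more than 30 mm or knocked over (distance of ink from where it was at the start of the episode above 0.03 m or angle between ink's own z axis and vertical above 0.4 rad).
It fails at once if the roll of tape is pushed more than 30 mm or knocked over (distance of tape from where it was at the start of the episode above 0.03 m or angle between tape's own z axis and vertical above 0.4 rad).
Of marker0, marker1, marker2, marker3, marker4 only 3 to 5 are there at a start; the rules pass over those that are not, and their reading is None.
Of offcut0, offcut1, offcut2, offcut3, offcut4, offcut5, offcut6 only 4 to 7 are there at a start; the rules pass over those that are not, and their reading is None.
At some moment in a run one of tote may be knocked a few centimetres aside while the robot is not near it.
Once in a run the grip may slacken for a moment while it holds something.
It also fails if it takes over 210 s, if anything falls off the work surface, if the arm or the gripper's body presses on something with over 40 N, if the wrist force passes 120 N, or if a joint passes its speed limit or range.

ROBOT

A 6-joint arm with a two-finger parallel gripper is mounted at the origin on the work surface. World frame = base frame: x ahead of the robot, y to its left, z up, the work surface at z = 0. Lengths are in m, angles in degrees, forces in N, time in s.
With the tool pointing down it reaches from about 0.4 to 0.825 m from the base axis. Payload 7 kg.
Tool frame: the origin (TCP) lies between the finger pads; the fingertips stand 19 mm ahead of it and the grasp point (between the pads) is the TCP; z points along the fingers, y is the line along which they close (so a half turn about z gives the same grasp; the last joint's range is limited). The gripper opens to 88 mm and grips with 3 to 60 N. Pads are 19 mm wide; open, the fingers measure 130 mm over their backs; the gripper's body (78 mm by 193 mm) begins 47 mm behind the grasp point.
Start: joints at [-50.357, 20.546, 0.682, 0, -70.136, -16.507], TCP at [0.265, -0.621, 0.246] pointing down, gripper open.
Joint ranges: [-176.03, 176.03], [-82.01, 121.73], [-58.28, 71.71], [-173.87, 95.51], [-174.79, -0.11], [-173.66, 173.66]. Speed limits (degrees/s): [136.94, 136.94, 172.46, 180, 180, 180].

INTERFACE

Orientations are given as [roll, pitch, yaw] about the fixed x, y, z axes, in that order (R = Rz(yaw) Ry(pitch) Rx(roll)).
In Python, from plant import get_obs, snapshot, close_job, spot_in, spot_point gives the robot as it stands.
- The arm moves only by the tool play_rows, never from a script. Its argument "plan" is a list of rows, each a list of 6 numbers: the shift along the tool's x, y, z in cm, then the turn, a rotation vector about the tool's x, y, z in degrees. A call has 1 to 20 rows; each row shifts and turns the commanded pose from where the row before left it, along the tool's axes as they then stand; what a row does not reach is not made up. A row lasts 1/12 s, in which the tool goes at most 41.7 mm and 7.16 degrees, less where a joint would pass 70% of its speed; a pose out of reach is approached as far as the arm can. A call is refused whole if a number of a shift passes 4.17 or a number of a turn 7.16, either way. A call with a gripper value outside its range is refused whole. "grip" is the finger opening in cm, from 0 to 8.76, set as the call begins (left out, the last holds). The fingers move at their own pace and stop on an object; the grip force is fixed at half the most. Time passes only in rows, so rows that do not move let the fingers close. It gives the time, the measured TCP pose, the force, the opening and the grip force at its end, in the units of the state.
- get_obs(): the state, without advancing time (a new reading comes with each control period).
- snapshot(name): name is "side" or "top"; returns a dict with "frame" (420x560x3 uint8, red, green, blue), "fx", "fy", "cx", "cy" (pixels), "position" and "attitude" of the camera in the world. Camera axes: x right, y down, z forward; pixel columns grow to the right and rows downward; lengths in m; the calibration is good to about 2 mm. A picture is of the moment at which its call begins. There is no depth.
- close_job(): hands the job in; it is judged then, once.
Trained networks look in the newest picture that a camera, given by its name, has taken for a name from the list of things; names that differ only in an ending like _2 or _b are one class to them, and where a whole thing is asked for, a point or a joint stands for the part that bears it (a point fixed in the world has none). Each returns a list of dicts, best first, with "score" (0 to 1); they miss things now and then, are a little off and sometimes report something else, mostly with a low value. They report only what shows in the picture. A call takes as long as a camera call.
- spot_in(camera, thing): "position" ([x, y, z] in m, in world coordinates, good to about 4 mm: the middle of the surface that is visible of it).
- spot_point(camera, thing): "position" ([x, y, z] in m, in world coordinates, good to about 4 mm: a listed point, or the origin of a listed thing).
The state is a dict: "clock": time; "joint_pos": joint angles; "qvel": joint speeds; "tau": joint torques, N m; "tool_pos": TCP position; "orientation": TCP orientation; "force": force on the tool from outside, world axes, zero at the start; "moment": the same for the moment, N m; "opening": finger opening in m; "gripper_force": force on a finger pad.
Only numpy, scipy, OpenCV 4.12 (cv2) and the standard library are available. Lean on these libraries where they do the work, as an engineer would, in place of code of your own. Each camera call takes 0.05 s, during which the arm holds its last target. There are 200 camera calls.

## Working session

There is one attempt and no reset: what is moved stays moved. The work goes in short steps, Python scripts to look and compute and a tool call to move; the robot and the scene stay as the last step left them, time stands still between calls to the robot, and variables do not carry over. Pictures are saved under pics/ and viewed, at most 14 in all, crops included, and the job is handed in when it is done.

Besides the shell and the picture viewer there is one more tool, called after "Call:" by a JSON object that holds its "api" and its "payload", one argument or row to a line. play_rows: Moves the arm, as the interface text tells. Its arguments: {"type":"object","properties":{"plan":{"type":"array","items":{"type":"array","items":{"type":"number"}}},"grip":{"type":"number"}},"required":["plan"]}

```bash
ls; mkdir -p pics; cat > h.py <<'E'
import numpy as np, cv2
from plant import *
from scipy.spatial.transform import Rotation as R
def pic(c,n):
    s=snapshot(c); cv2.imwrite(f'pics/{n}.png',cv2.cvtColor(s['frame'],cv2.COLOR_RGB2BGR)); return s
def sp(c,t,k=2):
    for d in spot_point(c,t)[:k]: print(c,t,np.round(d['position'],4),round(d['score'],2))
E
python3 - <<'E'
from h import *
o=get_obs(); print(o)
for c in('top','side'):
    s=pic(c,c+'0'); print(c,s['position'],s['attitude'],s['fx'],s['cx'],s['cy'])
    for t in ['bin','lid_handle','lid_hinge','stand','mat','tote','tote_bar','tote_lip','brush_jar','ink','tape']: sp(c,t,1)
    sp(c,'marker0_center',6)
    sp(c,'offcut0_center',8)
E
```

```text
pics
{'clock': 0.0, 'joint_pos': array([-5.03567965e+01,  2.05904172e+01,  6.31384724e-01, -2.03204168e-02,
       -7.01344665e+01, -1.65068133e+01]), 'qvel': array([-0.04028424, -0.07594108, -0.00222672, -0.09833022, -0.01743181,
        0.08266614]), 'tau': array([ 6.16699726e-04, -5.82724428e+01,  2.93059319e+01,  6.99745819e+00,
        7.07093335e-03, -1.25412780e-04]), 'tool_pos': array([ 0.2650101 , -0.62028778,  0.24461536]), 'orientation': array([ 1.79904927e+02, -8.25338141e-03, -1.56870524e+02]), 'force': array([ 1.41451633, -0.77597029,  0.77739475]), 'moment': array([ 0.00769497, -0.01782709,  0.00884604]), 'gripper_force': 0.0, 'opening': 0.08768149763293416}
top [0.33002843 0.10707849 1.43574188] [-1.68538594e+02  2.78444971e-02 -9.04843914e+01] 521.21694734016 279.87700295940067 197.88377523672324
top bin [ 0.5012 -0.2607  0.0032] 0.96
top lid_handle [ 0.4271 -0.2576  0.169 ] 0.98
top lid_hinge [ 0.5983 -0.2642  0.1308] 0.87
top stand [6.18e-01 9.48e-02 2.00e-04] 0.67
top tote [0.4354 0.2377 0.0056] 0.93
top tote_bar [0.4345 0.2398 0.1343] 0.81
top tote_lip [0.4624 0.
[... 232 characters left out ...]
.32
side [0.3416354  1.03646278 0.79813601] [-123.96677284    0.74247508 -165.96720688] 516.9170287622605 283.2482295074042 211.06991515804208
side bin [ 0.7836 -0.0232  0.0026] 0.67
side lid_handle [ 0.4349 -0.2536  0.1744] 0.62
side lid_hinge [ 0.5991 -0.2609  0.1326] 0.61
side stand [ 0.4083 -0.0257  0.0011] 0.35
side mat [0.6202 0.1426 0.072 ] 0.18
side tote [ 0.4391  0.238  -0.0026] 0.62
side tote_bar [0.4369 0.2372 0.1373] 0.59
side tote_lip [0.4692 0.1408 0.0098] 0.56
side brush_jar [ 0.5775  0.4577 -0.0009] 0.64
side ink [ 0.4944 -0.2593  0.    ] 0.2
side tape [ 0.4056 -0.0217  0.0014] 0.91
side marker0_center [0.4593 0.2977 0.0215] 0.7
side offcut0_center [0.377  0.2708 0.0181] 0.45
```

View pics/top0.png

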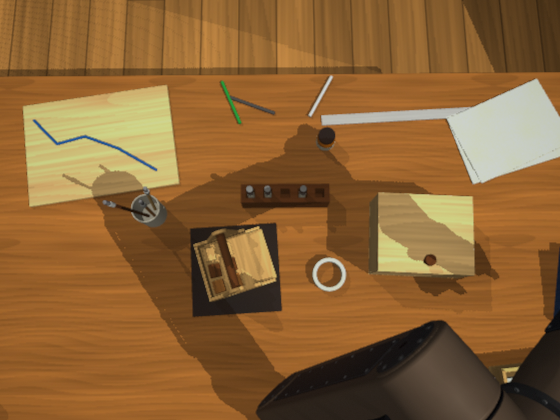

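View pics/side0.png

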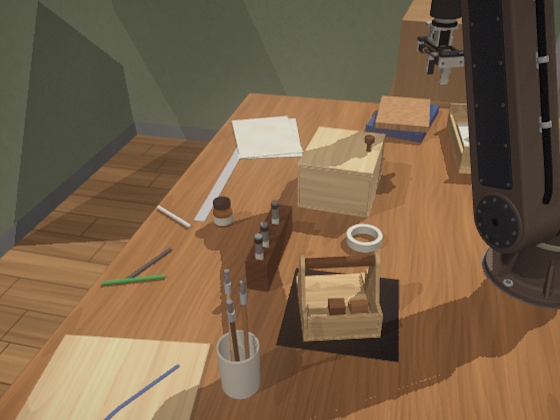

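The top view shows the closed box at about (422,235) px, three markers in the stand at (250,190), (267,190) and (303,190), and the tote on its mat at (235,265) with its mouth facing the box. I'll zoom in to get the corners.

```bash
python3 -c "
import cv2
a=cv2.imread('pics/top0.png')[172:322,182:482]
cv2.imwrite('pics/crop0.png',cv2.resize(a,None,fx=2.6,fy=2.6,interpolation=cv2.INTER_CUBIC))"
```

```text
(no output)
```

View pics/crop0.png

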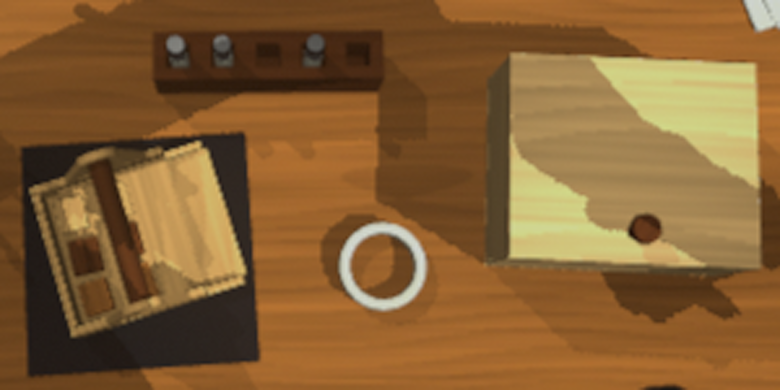

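```bash
cat >> h.py <<'E'
def ray(s,u,v,z):
    d=R.from_euler('xyz',s['attitude'],degrees=True).apply([(u-s['cx'])/s['fx'],(v-s['cy'])/s['fy'],1.])
    p=np.array(s['position']); return p+d*(z-p[2])/d[2]
E
python3 - <<'E'
from h import *
s=snapshot('top')
def c(l,z):
    P=[ray(s,182+(u+.5)/2.6-.5,172+(v+.5)/2.6-.5,z) for u,v in l]
    for p in P: print(np.round(p,4))
    print('mean',np.mean(P,axis=0).round(4))
for l,z in [([(510,53),(756,64),(762,268),(508,262)],.138),([(645,228)],.181),([(154,32),(382,30),(382,80),(155,80)],.08),([(175,43),(221,43),(314,42)],.135),([(22,148),(244,133),(259,360),(29,375)],.003),([(98,163),(143,298)],.149)]: c(l,z)
E
```

```text
[ 0.6061 -0.1441  0.138 ]
[ 0.593 -0.384  0.138]
[ 0.3956 -0.3735  0.138 ]
[ 0.4032 -0.1329  0.138 ]
mean [ 0.4995 -0.2586  0.138 ]
[ 0.4308 -0.2527  0.181 ]
mean [ 0.4308 -0.2527  0.181 ]
[0.6436 0.209  0.08  ]
[ 0.6437 -0.025   0.08  ]
[ 0.5914 -0.0236  0.08  ]
[0.5934 0.2077 0.08  ]
mean [0.618 0.092 0.08 ]
[0.6196 0.1842 0.135 ]
[0.6192 0.139  0.135 ]
[0.6194 0.0475 0.135 ]
mean [0.6194 0.1236 0.135 ]
[0.5357 0.3547 0.003 ]
[0.5499 0.118  0.003 ]
[0.3126 0.1041 0.003 ]
[0.2995 0.3414 0.003 ]
mean [0.4244 0.2296 0.003 ]
[0.4997 0.2565 0.149 ]
[0.3721 0.2125 0.149 ]
mean [0.4359 0.2345 0.149 ]
```

```bash
cat >> h.py <<'E'
def to(pos,rpy=None):
    o=get_obs(); R0=R.from_euler('xyz',o['orientation'],degrees=True); p=np.array(o['tool_pos'])
    R1=R0 if rpy is None else R.from_euler('xyz',rpy,degrees=True)
    rv=(R0.inv()*R1).as_rotvec(degrees=True); d=R1.inv().apply(np.array(pos)-p)*100
    print('turn',rv.round(1),'then shift cm',d.round(2),'norm',round(float(np.linalg.norm(d)),1))
E
python3 - <<'E'
from h import *
to([.430,-.256,.24],[180,0,177.5])
E
```

```text
turn [-0.   0.  25.6] then shift cm [-14.88  37.15   0.56] norm 40.0
```

Call:
{"api": "play_rows", "payload": {
  "plan": [
    [0,0,0,0,0,6.4],
    [0,0,0,0,0,6.4],
    [0,0,0,0,0,6.4],
    [0,0,0,0,0,6.4],
    [-1.15,2.86,0,0,0,0],
    [-1.15,2.86,0,0,0,0],
    [-1.15,2.86,0,0,0,0],
    [-1.15,2.86,0,0,0,0],
    [-1.15,2.86,0,0,0,0],
    [-1.15,2.86,0,0,0,0],
    [-1.15,2.86,0,0,0,0],
    [-1.15,2.86,0,0,0,0],
    [-1.15,2.86,0,0,0,0],
    [-1.15,2.86,0,0,0,0],
    [-1.15,2.86,0,0,0,0],
    [-1.15,2.86,0,0,0,0],
    [-1.1,2.8,0.5,0,0,0],
    [0,0,0,0,0,0],
    [0,0,0,0,0,0],
    [0,0,0,0,0,0]
  ],
  "grip": 8.7
}}

```text
clock: 3.12
tool_pos: [0.4301, -0.2562, 0.2408]
orientation: [-180.0, 0.0, 177.6]
force: [1.1, -0.7, -0.6]
opening: 0.087
gripper_force: 0.0
```

```bash
python3 - <<'E'
from h import *
o=get_obs();print(o['clock'],o['tool_pos'],o['orientation'])
snapshot('top');snapshot('side');sp('top','lid_handle');sp('side','lid_handle')
to([.430,-.256,.173],[180,0,177.5])
E
```

```text
3.1167 [ 0.43011225 -0.25619301  0.24078377] [-1.79989562e+02  1.19690820e-02  1.77593743e+02]
top lid_handle [ 0.4261 -0.255   0.1749] 0.57
top lid_handle [0.4384 0.2397 0.0033] 0.38
side lid_handle [ 0.4312 -0.256   0.1761] 0.7
turn [-0. -0. -0.] then shift cm [-0.03  0.1   6.76] norm 6.8
```

Call:
{"api": "play_rows", "payload": {
  "plan": [
    [0,0,2.0,0,0,0],
    [0,0,2.0,0,0,0],
    [0,0,1.6,0,0,0],
    [0,0,1.1,0,0,0],
    [0,0,0,0,0,0]
  ]
}}

```text
clock: 3.73
tool_pos: [0.4283, -0.2565, 0.1712]
orientation: [179.9, -0.2, 177.4]
force: [-0.8, 0.1, 0.6]
opening: 0.0871
gripper_force: 0.0
```

Call:
{"api": "play_rows", "payload": {
  "plan": [
    [0,0,0,0,0,0],
    [0,0,0,0,0,0],
    [0,0,0,0,0,0],
    [0,0,0,0,0,0],
    [0,0,0,0,0,0],
    [0,0,0,0,0,0],
    [0,0,0,0,0,0],
    [0,0,0,0,0,0]
  ],
  "grip": 1.5
}}

```text
clock: 4.4
tool_pos: [0.4301, -0.2562, 0.1737]
orientation: [-180.0, 0.0, 177.5]
force: [-0.2, 0.0, 0.3]
opening: 0.039
gripper_force: 0.0
```

```bash
python3 - <<'E'
import numpy as np
r=np.array([-17,4.3])
def P(t): 
    c,s=np.cos(t),np.sin(t); return np.array([r[0]*c+r[1]*s, -r[0]*s+r[1]*c])
T=np.linspace(0,1.7,33)
for a,b in zip(T,T[1:]):
    d=P(b)-P(a); print([round(-d[0],2),0,round(-d[1],2),0,0,0],end=', ')
E
```

```text
[np.float64(-0.25), 0, np.float64(-0.9), 0, 0, 0], [np.float64(-0.3), 0, np.float64(-0.88), 0, 0, 0], [np.float64(-0.35), 0, np.float64(-0.86), 0, 0, 0], [np.float64(-0.39), 0, np.float64(-0.85), 0, 0, 0], [np.float64(-0.44), 0, np.float64(-0.82), 0, 0, 0], [np.float64(-0.48), 0, np.float64(-0.8), 0, 0, 0], [np.float64(-0.52), 0, np.float64(-0.77), 0, 0, 0], [np.float64(-0.56), 0, np.float64(-0.74), 0, 0, 0], [np.float64(-0.6), 0, np.float64(-0.71), 0, 0, 0], [np.float64(-0.64), 0, np.float64(-0.68), 0, 0, 0], [np.float64(-0.67), 0, np.float64(-0.65), 0, 0, 0], [np.float64(-0.71), 0, np.float64(-0.61), 0, 0, 0], [np.float64(-0.74), 0, np.float64(-0.57), 0, 0, 0], [np.float64(-0.77), 0, np.float64(-0.53), 0, 0, 0], [np.float64(-0.79), 0, np.float64(-0.49), 0, 0, 0], [np.float64(-0.82), 0, np.float64(-0.45), 0, 0, 0], [np.float64(-0.84), 0, np.float64(-0.4), 0, 0, 0], [np.float64(-0.86), 0, np.float64(-0.36), 0, 0, 0], [np.float64(-0.88), 0, np.float64(-0.31), 0, 0, 0], [np.float64(-0.89), 0, np.float64(-0.26), 0, 0, 0], [np.float64(-0.91), 0, np.float64(-0.22), 0, 0, 0], [np.float64(-0.92), 0, np.float64(-0.17), 0, 0, 0], [np.float64(-0.92), 0, np.float64(-0.12), 0, 0, 0], [np.float64(-0.93), 0, np.float64(-0.07), 0, 0, 0], [np.float64(-0.93), 0, np.float64(-0.02), 0, 0, 0], [np.float64(-0.93), 0, np.float64(0.03), 0, 0, 0], [np.float64(-0.93), 0, np.float64(0.08), 0, 0, 0], [np.float64(-0.92), 0, np.float64(0.13), 0, 0, 0], [np.float64(-0.91), 0, np.float64(0.18), 0, 0, 0], [np.float64(-0.9), 0, np.float64(0.23), 0, 0, 0], [np.float64(-0.89), 0, np.float64(0.27), 0, 0, 0], [np.float64(-0.87), 0, np.float64(0.32), 0, 0, 0],
```

Call:
{"api": "play_rows", "payload": {
  "plan": [
    [0,0,0,0,0,0],
    [0,0,0,0,0,0],
    [0,0,0,0,0,0],
    [0,0,0,0,0,0],
    [0,0,0,0,0,0],
    [-0.25,0,-0.9,0,0,0],
    [-0.3,0,-0.88,0,0,0],
    [-0.35,0,-0.86,0,0,0],
    [-0.39,0,-0.85,0,0,0],
    [-0.44,0,-0.82,0,0,0],
    [-0.48,0,-0.8,0,0,0]
  ],
  "grip": 1.5
}}

```text
clock: 5.32
tool_pos: [0.4514, -0.2557, 0.2238]
orientation: [179.8, -0.1, 177.5]
force: [0.7, 6.8, -4.9]
opening: 0.0266
gripper_force: 30.0
```

Knob gripped and the lid is rising. Next I follow the rest of the arc.

Call:
{"api": "play_rows", "payload": {
  "plan": [
    [-0.52,0,-0.77,0,0,0],
    [-0.56,0,-0.74,0,0,0],
    [-0.6,0,-0.71,0,0,0],
    [-0.64,0,-0.68,0,0,0],
    [-0.67,0,-0.65,0,0,0],
    [-0.71,0,-0.61,0,0,0],
    [-0.74,0,-0.57,0,0,0],
    [-0.77,0,-0.53,0,0,0],
    [-0.79,0,-0.49,0,0,0],
    [-0.82,0,-0.45,0,0,0],
    [-0.84,0,-0.4,0,0,0],
    [-0.86,0,-0.36,0,0,0]
  ]
}}

```text
clock: 6.32
tool_pos: [0.5367, -0.2602, 0.2941]
orientation: [179.9, -0.1, 177.5]
force: [-3.0, 4.1, 0.5]
opening: 0.0267
gripper_force: 30.0
```

Call:
{"api": "play_rows", "payload": {
  "plan": [
    [-0.88,0,-0.31,0,0,0],
    [-0.89,0,-0.26,0,0,0],
    [-0.91,0,-0.22,0,0,0],
    [-0.92,0,-0.17,0,0,0],
    [-0.92,0,-0.12,0,0,0],
    [-0.93,0,-0.07,0,0,0],
    [-0.93,0,-0.02,0,0,0],
    [-0.93,0,0.03,0,0,0],
    [-0.93,0,0.08,0,0,0],
    [-0.92,0,0.13,0,0,0],
    [-0.91,0,0.18,0,0,0],
    [-0.9,0,0.23,0,0,0],
    [-0.89,0,0.27,0,0,0],
    [-0.87,0,0.32,0,0,0],
    [0,0,0,0,0,0],
    [0,0,0,0,0,0],
    [0,0,0,0,0,0]
  ]
}}

```text
clock: 7.73
tool_pos: [0.6652, -0.267, 0.2937]
orientation: [-179.9, 0.1, 177.5]
force: [1.6, -3.7, 4.0]
opening: 0.0265
gripper_force: 30.0
```

```bash
python3 - <<'E'
from h import *
o=get_obs();print(o['clock'],o['tool_pos'],o['orientation'],o['force'],o['joint_pos'])
pic('side','s1');sp('side','lid_handle')
E
```

```text
7.7333 [ 0.66519608 -0.26703342  0.2937183 ] [-1.79942510e+02  7.68677833e-02  1.77524053e+02] [ 1.6320166  -3.74407819  3.98126943] [-6.32480318e+00  2.32148728e+01  1.08711794e+01  5.34525335e-02
 -7.75757585e+01 -8.61626460e+01]
side lid_handle [ 0.665  -0.266   0.2967] 0.76
side lid_handle [0.4379 0.237  0.1363] 0.29
```

View pics/s1.png

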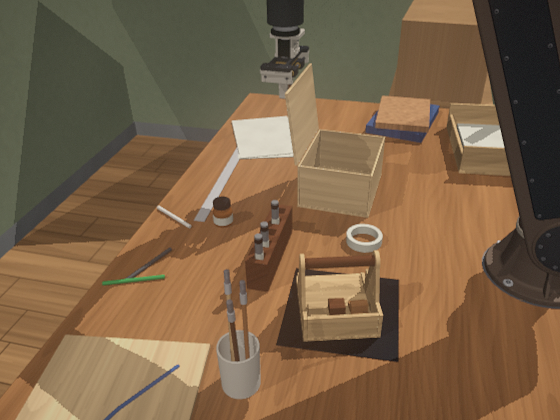

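Call:
{"api": "play_rows", "payload": {
  "plan": [
    [0,0,0,0,0,0],
    [0,0,0,0,0,0],
    [0,0,0,0,0,0],
    [0,0,0,0,0,0],
    [0,0,0,0,0,0],
    [0,0,0,0,0,0],
    [0,0,-2,0,0,0],
    [0,0,-3,0,0,0],
    [0,0,-3,0,0,0],
    [0,0,-2,0,0,0]
  ],
  "grip": 8.0
}}

```text
clock: 8.67
tool_pos: [0.6646, -0.2666, 0.3968]
orientation: [-179.9, 0.1, 177.5]
force: [0.7, 0.1, 0.2]
opening: 0.0793
gripper_force: 0.0
```

Call:
{"api": "play_rows", "payload": {
  "plan": [
    [0,3,0,0,0,0],
    [0,4,0,0,0,0],
    [0,4,0,0,0,0],
    [0,4,0,0,0,0],
    [0,4,0,0,0,0],
    [0,0,0,0,0,-7.1],
    [0,0,0,0,0,-7.1],
    [0,0,0,0,0,-7.1],
    [0,0,0,0,0,-7.1],
    [0,0,0,0,0,-7.1],
    [0,0,0,0,0,-7.1],
    [0,0,0,0,0,-7.1],
    [0,0,0,0,0,-7.1],
    [0,0,0,0,0,-7.1],
    [0,0,0,0,0,-7.1],
    [0,0,0,0,0,-7.1],
    [0,0,0,0,0,-7.1],
    [0,0,0,0,0,-7.1],
    [0,0,0,0,0,0]
  ]
}}

```text
clock: 10.25
tool_pos: [0.6725, -0.0764, 0.3935]
orientation: [180.0, 0.0, -89.8]
force: [-0.2, -0.6, 0.5]
opening: 0.0804
gripper_force: 0.0
```

```bash
python3 - <<'E'
from h import *
o=get_obs();print(o['clock'],o['tool_pos'],o['orientation'],o['joint_pos'])
snapshot('top');snapshot('side')
for c in('top','side'):
    sp(c,'marker0_center',5); sp(c,'stand',1)
to([.619,.0465,.20],[180,0,-90])
E
```

```text
10.25 [ 0.67248885 -0.07639161  0.39349415] [ 1.79991470e+02  8.53411705e-03 -8.98275253e+01] [ 9.97622603e+00  1.79991717e+01  1.57257597e+01 -9.86964868e-03
 -8.77335403e+01 -9.80335977e+00]
top marker0_center [0.4616 0.2987 0.0236] 0.43
side stand [0.6154 0.089  0.0022] 0.69
turn [ 0.   0.  -0.3] then shift cm [-12.3    5.35  19.36] norm 23.5
```

Call:
{"api": "play_rows", "payload": {
  "plan": [
    [-1.54,0.67,2.42,0,0,0],
    [-1.54,0.67,2.42,0,0,0],
    [-1.54,0.67,2.42,0,0,0],
    [-1.54,0.67,2.42,0,0,0],
    [-1.54,0.67,2.42,0,0,0],
    [-1.54,0.67,2.42,0,0,0],
    [-1.54,0.67,2.42,0,0,0],
    [-1.52,0.66,2.42,0,0,0],
    [0,0,0,0,0,0],
    [0,0,2.2,0,0,0],
    [0,0,2.2,0,0,0],
    [0,0,2.2,0,0,0],
    [0,0,2.2,0,0,0],
    [0,0,0,0,0,0]
  ],
  "grip": 6
}}

```text
clock: 11.72
tool_pos: [0.6173, 0.0458, 0.1082]
orientation: [179.7, -0.1, -90.3]
force: [-1.5, -0.2, -0.2]
opening: 0.0598
gripper_force: 0.0
```

Call:
{"api": "play_rows", "payload": {
  "plan": [
    [0,0,0,0,0,0],
    [0,0,0,0,0,0],
    [0,0,0,0,0,0],
    [0,0,0,0,0,0],
    [0,0,0,0,0,0],
    [0,0,0,0,0,0],
    [0,0,0,0,0,0],
    [0,0,0,0,0,0],
    [0,0,0,0,0,0]
  ],
  "grip": 1
}}

```text
clock: 12.47
tool_pos: [0.6195, 0.0467, 0.1123]
orientation: [-180.0, 0.0, -90.2]
force: [-0.0, 0.1, 2.2]
opening: 0.0177
gripper_force: 30.0
```

Call:
{"api": "play_rows", "payload": {
  "plan": [
    [0,0,-2,0,0,0],
    [0,0,-3,0,0,0],
    [0,0,-3,0,0,0],
    [0,0,-3,0,0,0],
    [0,0,-3,0,0,0],
    [0,0,-3,0,0,0],
    [0,0,-3,0,0,0],
    [2.7,1.35,0,0,0,0],
    [2.7,1.35,0,0,0,0],
    [2.7,1.35,0,0,0,0],
    [2.7,1.35,0,0,0,0],
    [2.7,1.35,0,0,0,0],
    [2.7,1.35,0,0,0,0],
    [2.7,1.35,0,0,0,0],
    [2.7,1.35,0,0,0,0],
    [2.7,1.35,0,0,0,0],
    [2.4,1.35,0,0,0,0]
  ]
}}

```text
clock: 13.88
tool_pos: [0.4826, -0.2212, 0.312]
orientation: [-180.0, 0.0, -90.2]
force: [-0.2, 0.1, -0.9]
opening: 0.0175
gripper_force: 30.0
```

Call:
{"api": "play_rows", "payload": {
  "plan": [
    [0,0,0,0,7.1,0],
    [0,0,0,0,7.1,0],
    [0,0,0,0,7.1,0],
    [0,0,0,0,7.1,0],
    [0,0,0,0,7.1,0],
    [0,0,0,0,7.1,0],
    [0,0,0,0,7.1,0],
    [0,0,0,0,0,0],
    [-2,0,1.67,0,0,0],
    [-2,0,1.67,0,0,0],
    [-2,0,1.67,0,0,0],
    [-2,0,1.67,0,0,0],
    [-2,0,1.67,0,0,0],
    [0,0,0,0,0,0]
  ]
}}

```text
clock: 15.05
tool_pos: [0.482, -0.2196, 0.1783]
orientation: [179.5, -49.7, -89.8]
force: [-0.3, -0.6, -0.9]
opening: 0.0179
gripper_force: 30.0
```

```bash
python3 - <<'E'
from h import *
o=get_obs();print(o['clock'],o['tool_pos'],o['orientation'],o['joint_pos'],o['opening'])
pic('side','s2')
E
```

```text
15.05 [ 0.48201269 -0.21959059  0.17833798] [179.51101255 -49.69249121 -89.84582235] [ 18.97228958  14.80296341 -53.16685426  56.37743158 -59.71228151
 -65.40711772] 0.01789097190346769
```

View pics/s2.png

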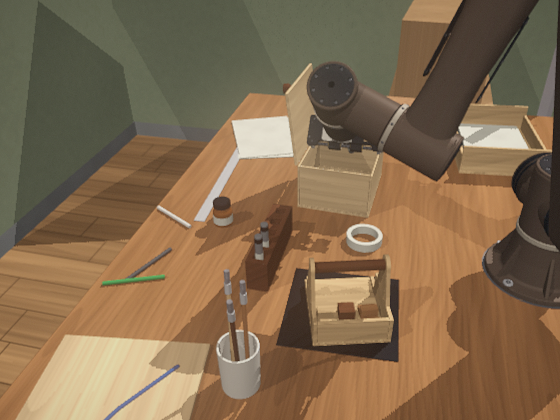

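The marker is over the box, and the tote has been nudged a little (now at about (348,305) px). I'll release and go back for the next marker at (0.619, 0.138).

Call:
{"api": "play_rows", "payload": {
  "plan": [
    [0,0,0,0,0,0],
    [0,0,0,0,0,0],
    [0,0,0,0,0,0],
    [0,0,0,0,0,0],
    [0,0,0,0,0,0],
    [2,0,-1.67,0,0,0],
    [2,0,-1.67,0,0,0],
    [2,0,-1.67,0,0,0],
    [2,0,-1.67,0,0,0],
    [2,0,-1.67,0,0,0],
    [0,0,0,0,-7.1,0],
    [0,0,0,0,-7.1,0],
    [0,0,0,0,-7.1,0],
    [0,0,0,0,-7.1,0],
    [0,0,0,0,-7.1,0],
    [0,0,0,0,-7.1,0],
    [0,0,0,0,-7.1,0],
    [0,0,0,0,0,0]
  ],
  "grip": 6
}}

```text
clock: 16.6
tool_pos: [0.4844, -0.2214, 0.3133]
orientation: [-179.8, 0.5, -90.4]
force: [1.9, 0.4, 0.4]
opening: 0.0601
gripper_force: 0.0
```

```bash
python3 - <<'E'
from h import *
o=get_obs();print(o['clock'],o['tool_pos'],o['orientation'],o['opening'])
to([.619,.139,.20],[180,0,-90])
E
```

```text
16.6 [ 0.48441274 -0.22138535  0.31332867] [-179.75112406    0.52538573  -90.37995447] 0.060091453401586344
turn [-0.3  0.5 -0.4] then shift cm [-36.04 -13.46  11.33] norm 40.1
```

Call:
{"api": "play_rows", "payload": {
  "plan": [
    [-3,-1.12,0,-0.3,0.5,-0.4],
    [-3,-1.12,0,0,0,0],
    [-3,-1.12,0,0,0,0],
    [-3,-1.12,0,0,0,0],
    [-3,-1.12,0,0,0,0],
    [-3,-1.12,0,0,0,0],
    [-3,-1.12,0,0,0,0],
    [-3,-1.12,0,0,0,0],
    [-3,-1.12,0,0,0,0],
    [-3,-1.12,0,0,0,0],
    [-3,-1.12,0,0,0,0],
    [-3,-1.12,0,0,0,0],
    [0,0,3,0,0,0],
    [0,0,3,0,0,0],
    [0,0,3,0,0,0],
    [0,0,2.3,0,0,0],
    [0,0,0,0,0,0],
    [0,0,0,0,0,0]
  ]
}}

```text
clock: 18.1
tool_pos: [0.6155, 0.1394, 0.1949]
orientation: [179.6, -0.6, -89.7]
force: [0.2, -0.5, 0.5]
opening: 0.0601
gripper_force: 0.0
```

```bash
python3 - <<'E'
from h import *
to([.619,.139,.112],[180,0,-90])
E
```

```text
turn [ 0.4 -0.6  0.3] then shift cm [ 0.04 -0.35  8.29] norm 8.3
```

Call:
{"api": "play_rows", "payload": {
  "plan": [
    [0,-0.2,0,0.2,-0.4,0.3],
    [0,0,2.1,0,0,0],
    [0,0,2.1,0,0,0],
    [0,0,2.1,0,0,0],
    [0,0,2.1,0,0,0],
    [0,0,0,0,0,0],
    [0,0,0,0,0,0]
  ]
}}

```text
clock: 18.68
tool_pos: [0.6187, 0.1394, 0.1127]
orientation: [180.0, -0.1, -90.1]
force: [0.3, -0.1, 1.5]
opening: 0.0602
gripper_force: 0.0
```

Call:
{"api": "play_rows", "payload": {
  "plan": [
    [0,0,0,0,0,0],
    [0,0,0,0,0,0],
    [0,0,0,0,0,0],
    [0,0,0,0,0,0],
    [0,0,0,0,0,0],
    [0,0,0,0,0,0],
    [0,0,0,0,0,0],
    [0,0,0,0,0,0],
    [0,0,0,0,0,0]
  ],
  "grip": 1
}}

```text
clock: 19.43
tool_pos: [0.6181, 0.1394, 0.1115]
orientation: [179.9, -0.1, -90.1]
force: [-0.1, -0.5, 1.5]
opening: 0.0173
gripper_force: 30.0
```

Call:
{"api": "play_rows", "payload": {
  "plan": [
    [0,0,-2,0,0,0],
    [0,0,-3,0,0,0],
    [0,0,-3,0,0,0],
    [0,0,-3,0,0,0],
    [0,0,-3,0,0,0],
    [0,0,-3,0,0,0],
    [0,0,-3,0,0,0],
    [3,1.12,0,0,0,0],
    [3,1.12,0,0,0,0],
    [3,1.12,0,0,0,0],
    [3,1.12,0,0,0,0],
    [3,1.12,0,0,0,0],
    [3,1.12,0,0,0,0],
    [3,1.12,0,0,0,0],
    [3,1.12,0,0,0,0],
    [3,1.12,0,0,0,0],
    [3,1.12,0,0,0,0],
    [3,1.12,0,0,0,0],
    [3,1.12,0,0,0,0],
    [0,0,0,0,0,0]
  ]
}}

```text
clock: 21.1
tool_pos: [0.4816, -0.2237, 0.3124]
orientation: [179.9, -0.1, -90.2]
force: [0.1, -0.0, -0.8]
opening: 0.0172
gripper_force: 30.0
```

Call:
{"api": "play_rows", "payload": {
  "plan": [
    [0,0,0,0,7.1,0],
    [0,0,0,0,7.1,0],
    [0,0,0,0,7.1,0],
    [0,0,0,0,7.1,0],
    [0,0,0,0,7.1,0],
    [0,0,0,0,7.1,0],
    [0,0,0,0,7.1,0],
    [0,0,0,0,0,0],
    [-2,0,1.67,0,0,0],
    [-2,0,1.67,0,0,0],
    [-2,0,1.67,0,0,0],
    [-2,0,1.67,0,0,0],
    [-2,0,1.67,0,0,0],
    [0,0,0,0,0,0]
  ]
}}

```text
clock: 22.27
tool_pos: [0.4818, -0.2198, 0.1787]
orientation: [179.4, -49.8, -89.6]
force: [-1.7, -0.2, 0.2]
opening: 0.0176
gripper_force: 30.0
```

Call:
{"api": "play_rows", "payload": {
  "plan": [
    [0,0,0,0,0,0],
    [0,0,0,0,0,0],
    [0,0,0,0,0,0],
    [0,0,0,0,0,0],
    [0,0,0,0,0,0],
    [2,0,-1.67,0,0,0],
    [2,0,-1.67,0,0,0],
    [2,0,-1.67,0,0,0],
    [2,0,-1.67,0,0,0],
    [2,0,-1.67,0,0,0],
    [0,0,0,0,-7.1,0],
    [0,0,0,0,-7.1,0],
    [0,0,0,0,-7.1,0],
    [0,0,0,0,-7.1,0],
    [0,0,0,0,-7.1,0],
    [0,0,0,0,-7.1,0],
    [0,0,0,0,-7.1,0],
    [0,0,0,0,0,0],
    [0,0,0,0,0,0]
  ],
  "grip": 6
}}

```text
clock: 23.85
tool_pos: [0.4835, -0.2219, 0.313]
orientation: [180.0, -0.1, -90.3]
force: [-0.2, 0.1, 0.8]
opening: 0.0602
gripper_force: 0.0
```

Call:
{"api": "play_rows", "payload": {
  "plan": [
    [-3.39,-1.14,0,0,0,0],
    [-3.39,-1.14,0,0,0,0],
    [-3.39,-1.14,0,0,0,0],
    [-3.39,-1.14,0,0,0,0],
    [-3.39,-1.14,0,0,0,0],
    [-3.39,-1.14,0,0,0,0],
    [-3.39,-1.14,0,0,0,0],
    [-3.39,-1.14,0,0,0,0],
    [-3.39,-1.14,0,0,0,0],
    [-3.39,-1.14,0,0,0,0],
    [-3.39,-1.14,0,0,0,0],
    [-3.39,-1.14,0,0,0,0],
    [0,0,3,0,0,0],
    [0,0,3,0,0,0],
    [0,0,3,0,0,0],
    [0,0,2.2,0,0,0],
    [0,0,0,0,0,0],
    [0,0,0,0,0,0],
    [0,0,0,0,0,0]
  ]
}}

```text
clock: 25.43
tool_pos: [0.621, 0.1871, 0.2012]
orientation: [-180.0, -0.1, -90.0]
force: [0.2, 0.7, 0.7]
opening: 0.0603
gripper_force: 0.0
```

```bash
python3 - <<'E'
from h import *
to([.619,.1845,.112],[180,0,-90])
s=pic('side','s3')
E
```

```text
turn [-0.  -0.1  0. ] then shift cm [0.26 0.2  8.92] norm 8.9
```

View pics/s3.png

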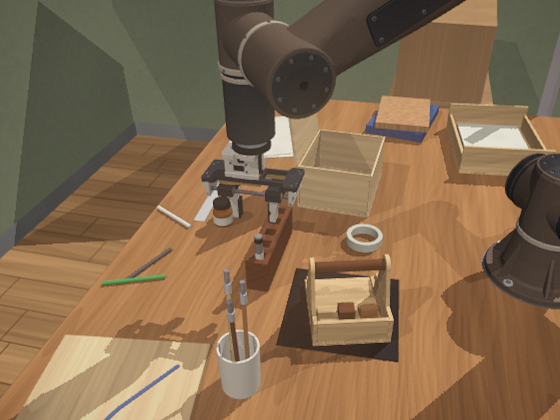

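One marker remains, at (258,245) px, with the gripper over it. The first two are out of the stand.

Call:
{"api": "play_rows", "payload": {
  "plan": [
    [0.25,0.1,0.9,0,0,0],
    [0,0,2,0,0,0],
    [0,0,2,0,0,0],
    [0,0,2,0,0,0],
    [0,0,2,0,0,0],
    [0,0,0,0,0,0],
    [0,0,0,0,0,0]
  ]
}}

```text
clock: 26.07
tool_pos: [0.6193, 0.1832, 0.1103]
orientation: [179.9, -0.2, -90.1]
force: [0.1, 0.2, 0.9]
opening: 0.0603
gripper_force: 0.0
```

Call:
{"api": "play_rows", "payload": {
  "plan": [
    [0,0,0,0,0,0],
    [0,0,0,0,0,0],
    [0,0,0,0,0,0],
    [0,0,0,0,0,0],
    [0,0,0,0,0,0],
    [0,0,0,0,0,0],
    [0,0,0,0,0,0],
    [0,0,0,0,0,0],
    [0,0,0,0,0,0]
  ],
  "grip": 1
}}

```text
clock: 26.82
tool_pos: [0.6195, 0.1837, 0.1105]
orientation: [179.9, -0.1, -90.1]
force: [-0.3, -0.2, 1.7]
opening: 0.0179
gripper_force: 30.0
```

Call:
{"api": "play_rows", "payload": {
  "plan": [
    [0,0,-2,0,0,0],
    [0,0,-3,0,0,0],
    [0,0,-3,0,0,0],
    [0,0,-3,0,0,0],
    [0,0,-3,0,0,0],
    [0,0,-3,0,0,0],
    [0,0,-3,0,0,0],
    [3.38,1.14,0,0,0,0],
    [3.38,1.14,0,0,0,0],
    [3.38,1.14,0,0,0,0],
    [3.38,1.14,0,0,0,0],
    [3.38,1.14,0,0,0,0],
    [3.38,1.14,0,0,0,0],
    [3.38,1.14,0,0,0,0],
    [3.38,1.14,0,0,0,0],
    [3.38,1.14,0,0,0,0],
    [3.38,1.14,0,0,0,0],
    [3.38,1.14,0,0,0,0],
    [3.38,1.14,0,0,0,0],
    [0,0,0,0,0,0]
  ]
}}

```text
clock: 28.48
tool_pos: [0.4804, -0.2255, 0.3114]
orientation: [179.9, -0.1, -90.3]
force: [-0.3, 0.0, -0.2]
opening: 0.0177
gripper_force: 30.0
```

Call:
{"api": "play_rows", "payload": {
  "plan": [
    [0,0,0,0,7.1,0],
    [0,0,0,0,7.1,0],
    [0,0,0,0,7.1,0],
    [0,0,0,0,7.1,0],
    [0,0,0,0,7.1,0],
    [0,0,0,0,7.1,0],
    [0,0,0,0,7.1,0],
    [0,0,0,0,0,0],
    [-2,0,1.67,0,0,0],
    [-2,0,1.67,0,0,0],
    [-2,0,1.67,0,0,0],
    [-2,0,1.67,0,0,0],
    [-2,0,1.67,0,0,0],
    [0,0,0,0,0,0]
  ]
}}

```text
clock: 29.65
tool_pos: [0.4808, -0.2212, 0.1777]
orientation: [179.4, -49.8, -89.6]
force: [-0.4, -0.8, -0.6]
opening: 0.0173
gripper_force: 30.0
```

Release and retreat, then swing clear of the top camera's view of the tote and box.

Call:
{"api": "play_rows", "payload": {
  "plan": [
    [0,0,0,0,0,0],
    [0,0,0,0,0,0],
    [0,0,0,0,0,0],
    [0,0,0,0,0,0],
    [0,0,0,0,0,0],
    [2,0,-1.67,0,0,0],
    [2,0,-1.67,0,0,0],
    [2,0,-1.67,0,0,0],
    [2,0,-1.67,0,0,0],
    [2,0,-1.67,0,0,0],
    [0,0,0,0,-7.1,0],
    [0,0,0,0,-7.1,0],
    [0,0,0,0,-7.1,0],
    [0,0,0,0,-7.1,0],
    [0,0,0,0,-7.1,0],
    [0,0,0,0,-7.1,0],
    [0,0,0,0,-7.1,0],
    [0,0,0,0,0,0],
    [0,0,0,0,0,0]
  ],
  "grip": 6
}}

```text
clock: 31.23
tool_pos: [0.4826, -0.2232, 0.312]
orientation: [180.0, -0.1, -90.3]
force: [-0.6, 1.3, -0.1]
opening: 0.0601
gripper_force: 0.0
```

Call:
{"api": "play_rows", "payload": {
  "plan": [
    [-3,0,-1,0,0,7.1],
    [0,-3,-1,0,0,7.1],
    [0,-3,0,0,0,7.1],
    [0,-3,0,0,0,7.1],
    [0,0,0,0,0,7.1],
    [0,0,0,0,0,7.1],
    [0,0,0,0,0,7.1],
    [0,0,0,0,0,7.1],
    [0,0,0,0,0,7.1],
    [0,0,0,0,0,7.1],
    [0,0,0,0,0,0]
  ]
}}

```text
clock: 32.15
tool_pos: [0.5691, -0.2125, 0.3309]
orientation: [-179.8, -0.2, -161.2]
force: [0.4, -0.4, 0.3]
opening: 0.0599
gripper_force: 0.0
```

```bash
python3 - <<'E'
from h import *
o=get_obs();print(o['clock'],o['tool_pos'],o['orientation'])
pic('top','t4');snapshot('side')
for c in('top','side'):
    for t in('tote','tote_bar','tote_lip'): sp(c,t,1)
    sp(c,'marker0_center',4)
E
```

```text
32.15 [ 0.5691146  -0.21250208  0.33087732] [-179.84514306   -0.22240667 -161.2119646 ]
top tote [0.4146 0.244  0.0042] 0.6
top tote_bar [0.418  0.2476 0.1352] 0.6
top tote_lip [0.444  0.144  0.0145] 0.91
top marker0_center [0.3519 0.2821 0.0187] 0.69
side tote [0.4129 0.2467 0.0006] 0.6
side tote_bar [0.4145 0.2452 0.1374] 0.62
side tote_lip [0.4426 0.1496 0.0121] 0.61
```

View pics/t4.png

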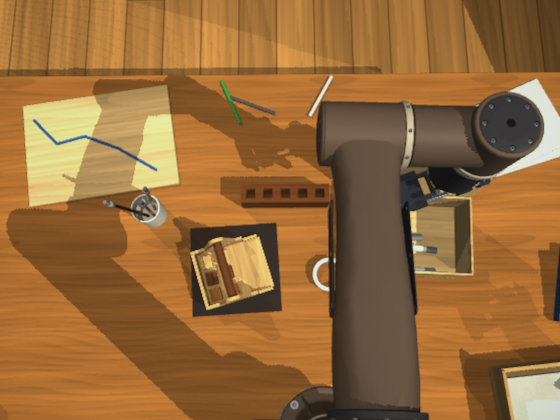

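```bash
python3 - <<'E'
from h import *
to([.415,.246,.25],[180,0,-163])
E
```

```text
turn [-0.1 -0.1  2. ] then shift cm [ 1.33 48.48  8.1 ] norm 49.2
```

Call:
{"api": "play_rows", "payload": {
  "plan": [
    [0,0,0,0,0,2],
    [0,2.5,0,0,0,0],
    [0.1,3.5,0,0,0,0],
    [0.1,3.5,0,0,0,0],
    [0.1,3.5,0,0,0,0],
    [0.1,3.5,0.8,0,0,0],
    [0.1,3.5,0.8,0,0,0],
    [0.1,3.5,0.8,0,0,0],
    [0.1,3.5,0.8,0,0,0],
    [0.1,3.5,0.8,0,0,0],
    [0.1,3.5,0.8,0,0,0],
    [0.1,3.5,0.8,0,0,0],
    [0.1,3.5,0.8,0,0,0],
    [0.1,3.5,0.8,0,0,0],
    [0.1,3.5,0.8,0,0,0],
    [0,0.5,0,0,0,0],
    [0,0,0,0,0,0],
    [0,0,0,0,0,0],
    [0,0,0,0,0,0]
  ],
  "grip": 7
}}

```text
clock: 34.23
tool_pos: [0.4153, 0.2456, 0.2508]
orientation: [-179.9, -0.1, -163.0]
force: [-0.1, -0.4, 0.8]
opening: 0.0699
gripper_force: 0.0
```

```bash
python3 - <<'E'
from h import *
o=get_obs();print(o['clock'],o['tool_pos'],o['orientation'],o['joint_pos'])
snapshot('side');sp('side','tote_bar',1);sp('side','tote_lip',1);sp('side','tote',1)
to([.415,.246,.137],[180,0,-163])
E
```

```text
34.2333 [0.41530267 0.24556443 0.2507529 ] [-1.79934139e+02 -1.10423712e-01 -1.63007219e+02] [ 5.40084354e+01  1.97963456e+00 -2.22422066e+01 -1.52162535e-02
 -6.59059802e+01 -1.27009364e+02]
side tote_bar [0.412  0.2453 0.1374] 0.7
side tote_lip [0.4484 0.1461 0.0142] 0.92
side tote [0.4135 0.2466 0.0011] 0.79
turn [-0.  -0.1 -0.1] then shift cm [ 0.02  0.07 11.38] norm 11.4
```

Call:
{"api": "play_rows", "payload": {
  "plan": [
    [0,0,2,0,0,0],
    [0,0,2.5,0,0,0],
    [0,0,2.5,0,0,0],
    [0,0,2.5,0,0,0],
    [0,0,1.9,0,0,0],
    [0,0,0,0,0,0],
    [0,0,0,0,0,0]
  ]
}}

```text
clock: 35.02
tool_pos: [0.4149, 0.2452, 0.1363]
orientation: [-179.9, -0.2, -163.0]
force: [0.2, -0.8, 0.6]
opening: 0.0702
gripper_force: 0.0
```

Call:
{"api": "play_rows", "payload": {
  "plan": [
    [0,0,0,0,0,0],
    [0,0,0,0,0,0],
    [0,0,0,0,0,0],
    [0,0,0,0,0,0],
    [0,0,0,0,0,0],
    [0,0,0,0,0,0],
    [0,0,0,0,0,0],
    [0,0,0,0,0,0],
    [0,0,0,0,0,0],
    [0,0,0,0,0,0]
  ],
  "grip": 1
}}

```text
clock: 35.85
tool_pos: [0.4148, 0.2458, 0.1365]
orientation: [-179.9, -0.1, -163.0]
force: [0.5, -1.1, 2.0]
opening: 0.0213
gripper_force: 30.0
```

Call:
{"api": "play_rows", "payload": {
  "plan": [
    [0,0,-0.5,0,0,0],
    [0,0,-1,0,0,0],
    [0,0,-1,0,0,0],
    [0,0,-0.5,0,0,0],
    [0,0,0,0,0,0],
    [0,0,0,0,0,0]
  ]
}}

```text
clock: 36.35
tool_pos: [0.4149, 0.2463, 0.167]
orientation: [-180.0, -0.1, -163.0]
force: [-0.4, 0.3, -5.4]
opening: 0.0213
gripper_force: 30.0
```

```bash
python3 - <<'E'
from h import *
o=get_obs();print(o['clock'],o['tool_pos'],o['orientation'],o['force'],o['moment'])
snapshot('side');sp('side','tote_bar',1);sp('side','tote_lip',1);sp('side','tote',1)
E
```

```text
36.35 [0.41490262 0.24625474 0.16698776] [-1.79988681e+02 -7.43811904e-02 -1.62996675e+02] [-0.36231561  0.33119508 -5.3874213 ] [-0.07840729 -0.01271083 -0.01510809]
side tote_bar [0.4467 0.1461 0.0413] 0.67
side tote_lip [0.4454 0.1447 0.0412] 0.61
side tote [0.4134 0.2481 0.0304] 0.66
```

```bash
python3 - <<'E'
from h import *
to([.507,-.096,.35],[180,0,177.5])
f=lambda p:(.104*np.cos(p)-.125*np.sin(p), -.104*np.sin(p)-.125*np.cos(p))
F=np.radians(np.arange(0,71,7))
for a,b in zip(F,F[1:]):
    A,B=f(a),f(b); dy=(B[0]-A[0])*100; dd=(B[1]-A[1])*100  # lip fixed: bar +y shift, bar down shift
    m=a
    print(round(float(np.degrees(b))), round(dy*np.cos(m)-dd*np.sin(m),2), round(dd*np.cos(m)+dy*np.sin(m),2))
E
```

```text
turn [-0.1 -0.1 19.5] then shift cm [-10.72 -33.74 -18.39] norm 39.9
7 -1.6 -1.17
14 -1.6 -1.17
21 -1.6 -1.17
28 -1.6 -1.17
35 -1.6 -1.17
42 -1.6 -1.17
49 -1.6 -1.17
56 -1.6 -1.17
63 -1.6 -1.17
70 -1.6 -1.17
```

Call:
{"api": "play_rows", "payload": {
  "plan": [
    [0,0,-1.5,0,0,0],
    [0,0,-2.5,0,0,0],
    [0,0,-2.9,0,0,0],
    [0,0,-2.9,0,0,0],
    [0,0,-2.9,0,0,0],
    [0,0,-2.9,0,0,0],
    [0,0,-1.8,0,0,0],
    [0,0,-1,0,0,0],
    [0,0,0,0,0,2.5],
    [0,0,0,0,0,4],
    [0,0,0,0,0,4],
    [0,0,0,0,0,4],
    [0,0,0,0,0,3],
    [0,0,0,0,0,2],
    [0,0,0,0,0,0]
  ]
}}

```text
clock: 37.8
tool_pos: [0.4148, 0.2461, 0.3492]
orientation: [-179.8, -0.2, 177.4]
force: [0.4, -0.1, -5.0]
opening: 0.0212
gripper_force: 30.0
```

Call:
{"api": "play_rows", "payload": {
  "plan": [
    [-0.3,-0.8,0,0,0,0],
    [-0.5,-1.4,0,0,0,0],
    [-0.6,-1.9,0,0,0,0],
    [-0.7,-2.2,0,0,0,0],
    [-0.7,-2.2,0,0,0,0],
    [-0.7,-2.2,0,0,0,0],
    [-0.7,-2.2,0,0,0,0],
    [-0.7,-2.2,0,0,0,0],
    [-0.7,-2.2,0,0,0,0],
    [-0.7,-2.2,0,0,0,0],
    [-0.7,-2.2,0,0,0,0],
    [-0.7,-2.2,0,0,0,0],
    [-0.7,-2.2,0,0,0,0],
    [-0.7,-2.2,0,0,0,0],
    [-0.6,-2,0,0,0,0],
    [-0.4,-1.4,0,0,0,0],
    [-0.3,-0.8,0,0,0,0],
    [0,0,0,0,0,0]
  ]
}}

```text
clock: 39.3
tool_pos: [0.505, -0.0844, 0.3502]
orientation: [-179.9, -0.2, 177.5]
force: [-0.3, 0.2, -4.5]
opening: 0.0213
gripper_force: 30.0
```

```bash
python3 - <<'E'
from h import *
o=get_obs();print(o['clock'],o['tool_pos'],o['orientation'],o['joint_pos'],o['opening'],o['force'])
snapshot('side');snapshot('top')
for c in('side','top'):
  sp(c,'tote_lip',1);sp(c,'tote',1)
to([.507,-.096,.31],[180,0,177.5])
E
```

```text
39.3 [ 0.50497958 -0.08440708  0.35020304] [-1.79862378e+02 -1.70918719e-01  1.77454341e+02] [ 1.25783446e+01  2.01122520e+00 -9.31935271e+00  8.99531277e-02
 -7.88703409e+01 -1.05141316e+02] 0.021332373636785862 [-0.29722649  0.190828   -4.46845169]
side tote_lip [ 0.5043 -0.1849  0.2276] 0.86
side tote [ 0.5024 -0.0829  0.2162] 0.88
top tote_lip [ 0.4957 -0.1872  0.2308] 0.63
top tote [ 0.508  -0.0839  0.2177] 0.95
turn [-0.1 -0.1  0.1] then shift cm [-0.27 -1.37  4.1 ] norm 4.3
```

Call:
{"api": "play_rows", "payload": {
  "plan": [
    [-0.1,-1,1.5,0,0,0],
    [-0.1,-1,1.5,0,0,0],
    [0,0,1.5,0,0,0],
    [0,0,0,0,0,0],
    [0,-0.8,-0.58,-3.5,0,0],
    [0,-0.8,-0.58,-3.5,0,0],
    [0,-0.8,-0.58,-3.5,0,0],
    [0,-0.8,-0.58,-3.5,0,0],
    [0,-0.8,-0.58,-3.5,0,0],
    [0,-0.8,-0.58,-3.5,0,0],
    [0,0,0,0,0,0]
  ]
}}

```text
clock: 40.52
tool_pos: [0.5043, -0.1579, 0.3339]
orientation: [159.0, -0.1, 177.4]
force: [1.3, -0.4, -5.5]
opening: 0.021
gripper_force: 30.0
```

```bash
python3 - <<'E'
from h import *
o=get_obs();print(o['clock'],o['tool_pos'],o['orientation'],o['joint_pos'],o['opening'],o['force'])
snapshot('side')
sp('side','tote_lip',1);sp('side','tote',1);sp('side','offcut0_center',6)
E
```

```text
40.5167 [ 0.50428023 -0.15785714  0.33386586] [ 1.59008187e+02 -6.33440611e-02  1.77420677e+02] [-11.68742135   9.05100056   2.06117894 -20.73929812 -86.77147541
 -79.03545077] 0.021048860481032036 [ 1.28439671 -0.42918677 -5.52486625]
side tote [ 0.5078 -0.1092  0.2066] 0.92
```

Call:
{"api": "play_rows", "payload": {
  "plan": [
    [0,-0.8,-0.58,-3.5,0,0],
    [0,-0.8,-0.58,-3.5,0,0],
    [0,-0.8,-0.58,-3.5,0,0],
    [0,-0.8,-0.58,-3.5,0,0],
    [0,-0.8,-0.58,-3.5,0,0],
    [0,-0.8,-0.58,-3.5,0,0],
    [0,-0.8,-0.58,-3.5,0,0],
    [0,-0.8,-0.58,-3.5,0,0],
    [0,-0.8,-0.58,-3.5,0,0],
    [0,-0.8,-0.58,-3.5,0,0],
    [0,0,0,0,0,0],
    [0,0,0,0,0,0],
    [0,0,0,0,0,0]
  ]
}}

```text
clock: 41.8
tool_pos: [0.5001, -0.252, 0.3322]
orientation: [124.3, -0.1, 177.6]
force: [0.4, 0.1, -4.2]
opening: 0.0213
gripper_force: 30.0
```

```bash
python3 - <<'E'
from h import *
o=get_obs();print(o['clock'],o['tool_pos'],o['orientation'],o['joint_pos'],o['opening'],o['force'])
pic('side','s5')
sp('side','tote_lip',1);sp('side','tote',1);sp('side','offcut0_center',6)
E
```

```text
41.8 [ 0.50008938 -0.25196601  0.3321558 ] [ 1.24250958e+02 -7.30267135e-02  1.77578513e+02] [ -38.15016505   27.71312933   20.62438622  -47.33003158 -114.21190479
  -62.06212283] 0.02134841787428649 [ 0.38790858  0.08850469 -4.16125708]
side tote_lip [ 0.5055 -0.2092  0.1743] 0.75
side tote [ 0.5041 -0.143   0.2523] 0.77
side offcut0_center [ 0.4478 -0.3367  0.0437] 0.53
side offcut0_center [ 0.5019 -0.3311  0.0425] 0.34
```

View pics/s5.png

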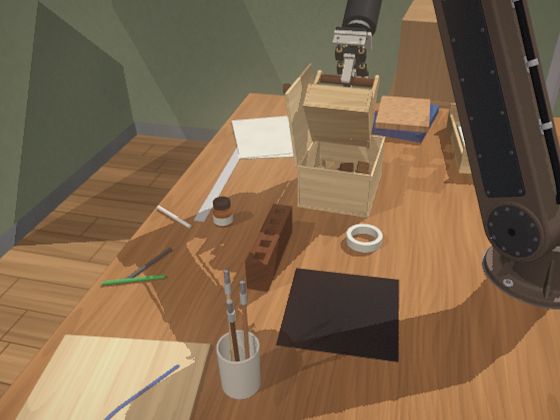

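The tote is tipped over the box and offcuts have fallen in, at about (345,167) px. I'll tilt a little further with a small shake to be sure, then reverse.

Call:
{"api": "play_rows", "payload": {
  "plan": [
    [0,-0.8,-0.58,-3.5,0,0],
    [0,-0.8,-0.58,-3.5,0,0],
    [0,-0.8,-0.58,-3.5,0,0],
    [0,0.6,0,0,0,0],
    [0,-0.6,0,0,0,0],
    [0,0.6,0,0,0,0],
    [0,-0.6,0,0,0,0],
    [0,0,0,0,0,0],
    [0,0,0,0,0,0],
    [0,0,0,0,0,0],
    [0,0,0,0,0,0]
  ]
}}

```text
clock: 42.92
tool_pos: [0.4984, -0.2794, 0.3204]
orientation: [113.6, -0.1, 177.5]
force: [-0.2, -0.7, -4.0]
opening: 0.0215
gripper_force: 30.0
```

Call:
{"api": "play_rows", "payload": {
  "plan": [
    [0,0.8,0.58,3.5,0,0],
    [0,1.6,1.16,7,0,0],
    [0,1.6,1.16,7,0,0],
    [0,1.6,1.16,7,0,0],
    [0,1.6,1.16,7,0,0],
    [0,1.6,1.16,7,0,0],
    [0,1.6,1.16,7,0,0],
    [0,1.6,1.16,7,0,0],
    [0,1.6,1.16,7,0,0],
    [0,1.6,1.16,7,0,0],
    [0,0,-1,0,0,0],
    [0,0,-1,0,0,0],
    [0,0,-1,0,0,0],
    [0,0,-1,0,0,0],
    [0,0,0,0,0,0],
    [0,0,0,0,0,0]
  ]
}}

```text
clock: 44.25
tool_pos: [0.5066, -0.1039, 0.363]
orientation: [-180.0, 0.0, 177.3]
force: [-0.6, 0.6, -4.6]
opening: 0.0212
gripper_force: 30.0
```

```bash
python3 - <<'E'
from h import *
o=get_obs();print(o['clock'],o['tool_pos'],o['orientation'],o['opening'],o['force'])
pic('side','s6'); pic('top','t6')
for c in('side','top'):
  sp(c,'tote_lip',1);sp(c,'tote',1)
to([.424,.230,.35],[180,0,-163])
E
```

```text
44.25 [ 0.50655684 -0.10388227  0.36301144] [-1.79971717e+02  2.89890898e-02  1.77285474e+02] 0.02120944303042587 [-0.63630731  0.64625999 -4.56452854]
side tote_lip [ 0.5065 -0.2119  0.2394] 0.57
side tote [ 0.5049 -0.1076  0.2243] 0.66
top tote_lip [ 0.4967 -0.2116  0.2442] 0.97
top tote [ 0.5033 -0.1087  0.2294] 0.85
turn [ -0.1  -0.2 -19.6] then shift cm [-1.89 34.22  1.14] norm 34.3
```

View pics/t6.png

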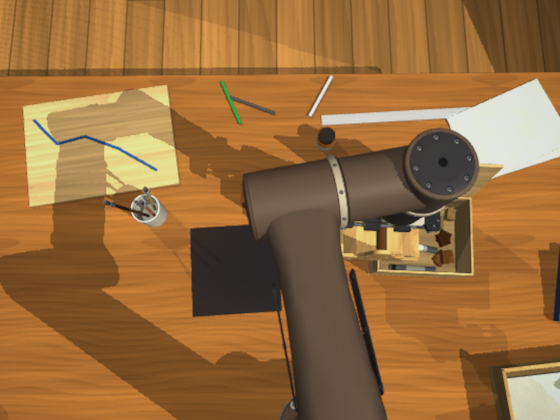

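Call:
{"api": "play_rows", "payload": {
  "plan": [
    [0.3,1,0,0,0,0],
    [0.5,1.6,0,0,0,0],
    [0.6,2,0,0,0,0],
    [0.65,2.2,0,0,0,0],
    [0.65,2.2,0,0,0,0],
    [0.65,2.2,0,0,0,0],
    [0.65,2.2,0,0,0,0],
    [0.65,2.2,0,0,0,0],
    [0.65,2.2,0,0,0,0],
    [0.65,2.2,0,0,0,0],
    [0.65,2.2,0,0,0,0],
    [0.65,2.2,0,0,0,0],
    [0.65,2.2,0,0,0,0],
    [0.65,2.2,0,0,0,0],
    [0.6,1.9,0,0,0,0],
    [0.6,1.6,0,0,0,0],
    [0.4,1,0,0,0,0],
    [0,0,0,0,0,0]
  ]
}}

```text
clock: 46.05
tool_pos: [0.4184, 0.2367, 0.3612]
orientation: [-179.9, -0.1, 177.6]
force: [-0.1, -0.9, -3.5]
opening: 0.021
gripper_force: 30.0
```

```bash
python3 - <<'E'
from h import *
o=get_obs();print(o['clock'],o['tool_pos'],o['orientation'],o['opening'],o['force'])
snapshot('side');sp('side','tote_lip',1);sp('side','tote',1);sp('side','offcut0_center',6)
to([.424,.230,.15])
E
```

```text
46.05 [0.4184492  0.23668465 0.36119626] [-1.79904431e+02 -1.21172648e-01  1.77619217e+02] 0.021019307214426675 [-0.05990712 -0.90800469 -3.5013686 ]
side tote_lip [0.4144 0.1305 0.2406] 0.86
side tote [0.4173 0.232  0.224 ] 0.91
turn [0. 0. 0.] then shift cm [-0.53 -0.37 21.15] norm 21.2
```

Call:
{"api": "play_rows", "payload": {
  "plan": [
    [-0.5,-0.4,1,0,0,0],
    [0,0,2,0,0,0],
    [0,0,2.6,0,0,0],
    [0,0,2.6,0,0,0],
    [0,0,2.6,0,0,0],
    [0,0,2.6,0,0,0],
    [0,0,2.6,0,0,0],
    [0,0,2,0,0,0],
    [0,0,1.5,0,0,0],
    [0,0,1,0,0,0],
    [0,0,0.6,0,0,0],
    [0,0,0,0,0,0],
    [0,0,0,0,0,0]
  ]
}}

```text
clock: 47.33
tool_pos: [0.4241, 0.2303, 0.1509]
orientation: [-179.9, -0.1, 177.5]
force: [0.3, -0.2, -3.7]
opening: 0.0211
gripper_force: 30.0
```

Call:
{"api": "play_rows", "payload": {
  "plan": [
    [0,0,0.4,0,0,0],
    [0,0,0.4,0,0,0],
    [0,0,0.3,0,0,0],
    [0,0,0,0,0,0],
    [0,0,0,0,0,0]
  ]
}}

```text
clock: 47.75
tool_pos: [0.4238, 0.2304, 0.1397]
orientation: [-179.9, -0.1, 177.5]
force: [0.5, -1.2, -2.2]
opening: 0.0213
gripper_force: 30.0
```

Call:
{"api": "play_rows", "payload": {
  "plan": [
    [0,0,0.15,0,0,0],
    [0,0,0.15,0,0,0],
    [0,0,0,0,0,0],
    [0,0,0,0,0,0]
  ]
}}

```text
clock: 48.08
tool_pos: [0.4241, 0.2288, 0.1383]
orientation: [-179.8, -0.0, 177.6]
force: [-2.3, -11.7, 17.0]
opening: 0.0215
gripper_force: 30.0
```

Call:
{"api": "play_rows", "payload": {
  "plan": [
    [0,0,0,0,0,0],
    [0,0,0,0,0,0],
    [0,0,0,0,0,0],
    [0,0,0,0,0,0],
    [0,0,0,0,0,0],
    [0,0,0,0,0,0],
    [0,0,0,0,0,0],
    [0,0,0,0,0,0],
    [0,0,0,0,0,0]
  ],
  "grip": 7
}}

```text
clock: 48.83
tool_pos: [0.4236, 0.2304, 0.1365]
orientation: [-179.9, -0.1, 177.5]
force: [-1.0, 0.1, -0.5]
opening: 0.0691
gripper_force: 0.0
```

Call:
{"api": "play_rows", "payload": {
  "plan": [
    [0,0,-1,0,0,0],
    [0,0,-2,0,0,0],
    [0,0,-3,0,0,0],
    [0,0,-3,0,0,0],
    [0,0,-3,0,0,0],
    [0,0,-3,0,0,0],
    [0,0,-3,0,0,0],
    [0,0,-3,0,0,0],
    [0,0,-3,0,0,0],
    [0,0,-2,0,0,0],
    [0,0,0,0,0,0]
  ]
}}

```text
clock: 49.75
tool_pos: [0.4252, 0.2312, 0.4022]
orientation: [179.8, 0.2, 177.5]
force: [0.1, -0.2, 1.4]
opening: 0.0703
gripper_force: 0.0
```

```bash
python3 - <<'E'
from h import *
o=get_obs();print(o['clock'],o['tool_pos'],o['orientation'],o['joint_pos'])
pic('top','t7');pic('side','s7')
for c in('side','top'):
  sp(c,'tote_lip',1);sp(c,'tote',1);sp(c,'lid_handle',1);sp(c,'offcut0_center',7);sp(c,'marker0_center',4)
a=np.hstack([cv2.imread('pics/t7.png')[160:300,340:500], cv2.imread('pics/s7.png')[60:220,260:420][:140]])
cv2.imwrite('pics/c7.png',cv2.resize(a,None,fx=2.4,fy=2.4,interpolation=cv2.INTER_CUBIC))
E
```

```text
49.75 [0.42524903 0.23117352 0.4021926 ] [179.80311672   0.2478984  177.51613752] [ 5.19444469e+01 -1.87781164e+00 -6.72090951e+00  8.74576352e-02
 -8.48525576e+01 -1.44435499e+02]
side tote_lip [0.4216 0.1248 0.0123] 0.6
side tote [0.422  0.2281 0.0036] 0.9
side lid_handle [ 0.6616 -0.2663  0.2955] 0.66
side marker0_center [ 0.4481 -0.3217  0.0183] 0.27
top tote_lip [0.4135 0.1229 0.0148] 0.95
top tote [0.4234 0.2251 0.0036] 0.64
top lid_handle [ 0.6574 -0.2664  0.2936] 0.97
top offcut0_center [ 0.4446 -0.3368  0.0398] 0.68
top offcut0_center [ 0.4821 -0.2564  0.0144] 0.41
top marker0_center [ 0.4064 -0.0246 -0.0005] 0.16
```

View pics/c7.png

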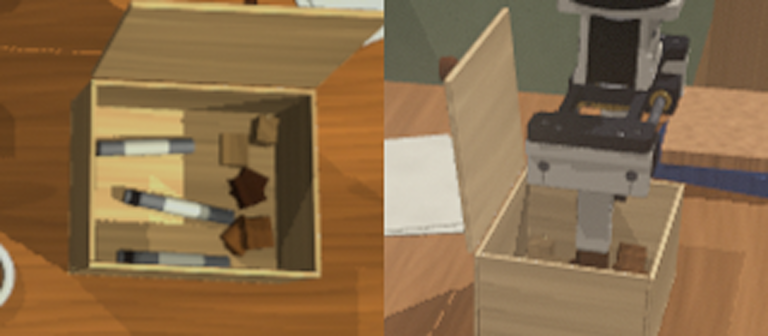

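The box holds three markers and about five offcuts, all lying flat. Next I check the tote.

```bash
python3 - <<'E'
from h import *
a=np.hstack([cv2.imread('pics/t0.png')[190:330,170:310] if 0 else cv2.imread('pics/t7.png')[190:330,150:310], cv2.imread('pics/s7.png')[230:370,260:420]])
cv2.imwrite('pics/c8.png',cv2.resize(a,None,fx=2.4,fy=2.4,interpolation=cv2.INTER_CUBIC))
from h import to
to([.65,-.08,.42],[180,0,177.5])
E
```

```text
turn [-0.1 -0.1  0. ] then shift cm [-23.93 -30.06  -2.38] norm 38.5
```

View pics/c8.png

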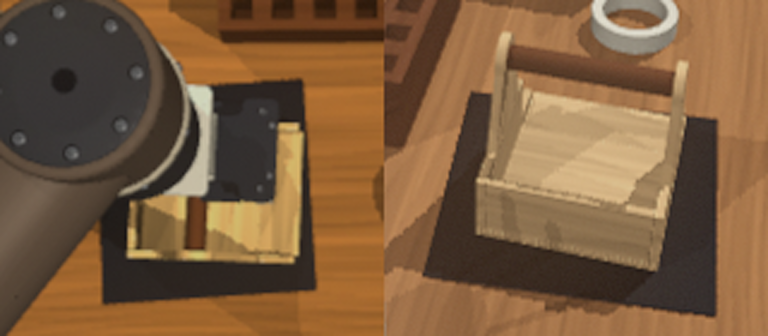

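The tote is empty and upright on the mat. Next I regrip the knob and shut the lid.

Call:
{"api": "play_rows", "payload": {
  "plan": [
    [-0.87,-1.62,0,0,0,0],
    [-1.74,-3.25,0,0,0,0],
    [-1.74,-3.25,0,0,0,0],
    [-1.74,-3.25,0,0,0,0],
    [-1.74,-3.25,0,0,0,0],
    [-1.74,-3.25,0,0,0,0],
    [-1.74,-3.25,0,0,0,0],
    [-1.74,-3.25,0,0,0,0],
    [-1.74,-3.25,0,0,0,0],
    [-1.74,-3.25,0,0,0,0],
    [-1.74,-3.25,0,0,0,0],
    [-1.74,-3.25,0,0,0,0],
    [-1.74,-3.25,0,0,0,0],
    [-1.74,-3.25,0,0,0,0],
    [-1.74,-3.25,0,0,0,0],
    [-0.87,-1.62,0,0,0,0],
    [0,0,0,0,0,0],
    [0,0,0,0,0,0]
  ]
}}

```text
clock: 51.85
tool_pos: [0.6639, -0.2687, 0.3951]
orientation: [-179.9, -0.2, 177.4]
force: [0.4, 0.8, 0.5]
opening: 0.0699
gripper_force: 0.0
```

```bash
python3 - <<'E'
from h import *
o=get_obs();print(o['clock'],o['tool_pos'],o['orientation'])
snapshot('side');sp('side','lid_handle',1)
to([.665,-.267,.294],[180,0,177.5])
E
```

```text
51.85 [ 0.66385145 -0.26866905  0.39514432] [-179.914253     -0.23607029  177.3972261 ]
side lid_handle [ 0.6643 -0.268   0.2968] 0.94
turn [-0.1 -0.1  0. ] then shift cm [-0.14  0.02 10.28] norm 10.3
```

Call:
{"api": "play_rows", "payload": {
  "plan": [
    [-0.1,0,2,0,0,0],
    [0,0,2.5,0,0,0],
    [0,0,2.5,0,0,0],
    [0,0,2.2,0,0,0],
    [0,0,0.9,0,0,0],
    [0,0,0,0,0,0],
    [0,0,0,0,0,0]
  ]
}}

```text
clock: 52.53
tool_pos: [0.6647, -0.2672, 0.2973]
orientation: [-179.9, -0.0, 177.6]
force: [-0.7, -1.2, 0.5]
opening: 0.0696
gripper_force: 0.0
```

Call:
{"api": "play_rows", "payload": {
  "plan": [
    [0,0,0,0,0,0],
    [0,0,0,0,0,0],
    [0,0,0,0,0,0],
    [0,0,0,0,0,0],
    [0,0,0,0,0,0],
    [0,0,0,0,0,0],
    [0,0,0,0,0,0],
    [0,0,0,0,0,0],
    [0,0,0,0,0,0],
    [0,0,0,0,0,0]
  ],
  "grip": 1.5
}}

```text
clock: 53.37
tool_pos: [0.6646, -0.2672, 0.2959]
orientation: [-179.9, -0.1, 177.5]
force: [0.2, 4.3, 0.8]
opening: 0.0266
gripper_force: 30.0
```

Call:
{"api": "play_rows", "payload": {
  "plan": [
    [0.87,0,-0.32,0,0,0],
    [0.89,0,-0.27,0,0,0],
    [0.9,0,-0.23,0,0,0],
    [0.91,0,-0.18,0,0,0],
    [0.92,0,-0.13,0,0,0],
    [0.93,0,-0.08,0,0,0],
    [0.93,0,-0.03,0,0,0],
    [0.93,0,0.02,0,0,0],
    [0.93,0,0.07,0,0,0],
    [0.92,0,0.12,0,0,0],
    [0.92,0,0.17,0,0,0],
    [0.91,0,0.22,0,0,0],
    [0.89,0,0.26,0,0,0],
    [0.88,0,0.31,0,0,0],
    [0,0,0,0,0,0]
  ]
}}

```text
clock: 54.62
tool_pos: [0.5361, -0.2604, 0.2959]
orientation: [179.9, -0.1, 177.5]
force: [1.3, 9.7, -3.1]
opening: 0.0269
gripper_force: 30.0
```

Call:
{"api": "play_rows", "payload": {
  "plan": [
    [0.86,0,0.36,0,0,0],
    [0.84,0,0.4,0,0,0],
    [0.82,0,0.45,0,0,0],
    [0.79,0,0.49,0,0,0],
    [0.77,0,0.53,0,0,0],
    [0.74,0,0.57,0,0,0],
    [0.71,0,0.61,0,0,0],
    [0.67,0,0.65,0,0,0],
    [0.64,0,0.68,0,0,0],
    [0.6,0,0.71,0,0,0],
    [0.56,0,0.74,0,0,0],
    [0.52,0,0.77,0,0,0],
    [0,0,0,0,0,0]
  ]
}}

```text
clock: 55.7
tool_pos: [0.4514, -0.256, 0.2255]
orientation: [179.8, -0.1, 177.5]
force: [3.8, 15.6, -3.3]
opening: 0.0269
gripper_force: 30.0
```

Call:
{"api": "play_rows", "payload": {
  "plan": [
    [0.48,0,0.8,0,0,0],
    [0.44,0,0.82,0,0,0],
    [0.39,0,0.85,0,0,0],
    [0.35,0,0.86,0,0,0],
    [0.3,0,0.88,0,0,0],
    [0.25,0,0.9,0,0,0],
    [0,0,0,0,0,0],
    [0,0,0,0,0,0]
  ]
}}

```text
clock: 56.37
tool_pos: [0.43, -0.2549, 0.1755]
orientation: [179.9, -0.0, 177.5]
force: [3.4, 19.0, -1.7]
opening: 0.0264
gripper_force: 30.0
```

Call:
{"api": "play_rows", "payload": {
  "plan": [
    [0,-0.2,0.15,0,0,0],
    [0,0,0.15,0,0,0],
    [0,0,0,0,0,0],
    [0,0,0,0,0,0]
  ]
}}

```text
clock: 56.7
tool_pos: [0.43, -0.2553, 0.1747]
orientation: [179.7, 0.0, 177.5]
force: [-3.2, 39.2, 24.1]
opening: 0.0267
gripper_force: 30.0
```

Call:
{"api": "play_rows", "payload": {
  "plan": [
    [0,0,0,0,0,0],
    [0,0,0,0,0,0],
    [0,0,0,0,0,0],
    [0,0,0,0,0,0],
    [0,0,0,0,0,0],
    [0,0,0,0,0,0],
    [0,0,0,0,0,0],
    [0,0,-2,0,0,0],
    [0,0,-3,0,0,0],
    [0,0,-3,0,0,0],
    [0,0,-3,0,0,0],
    [0,0,-3,0,0,0],
    [0,0,-3,0,0,0],
    [0,0,0,0,0,0]
  ],
  "grip": 8
}}

```text
clock: 57.87
tool_pos: [0.4319, -0.2609, 0.3496]
orientation: [-179.7, 0.4, 177.5]
force: [1.4, -0.4, 0.7]
opening: 0.08
gripper_force: 0.0
```

Call:
{"api": "play_rows", "payload": {
  "plan": [
    [1,-3.5,0,0,0,0],
    [1,-3.5,0,0,0,0],
    [1,-3.5,0,0,0,0],
    [1,-3.5,0,0,0,0],
    [1,-3.5,0,0,0,0],
    [1,-3.5,0,0,0,0],
    [1,-3.5,0,0,0,0],
    [1,-3.5,0,0,0,0],
    [0,0,0,0,0,0],
    [0,0,0,0,0,0],
    [0,0,0,0,0,0],
    [0,0,0,0,0,0]
  ]
}}

```text
clock: 58.87
tool_pos: [0.3382, -0.5351, 0.3439]
orientation: [-179.9, -0.1, 177.5]
force: [-0.1, 0.7, -0.0]
opening: 0.08
gripper_force: 0.0
```

```bash
python3 - <<'E'
from h import *
o=get_obs();print(o['clock'],o['tool_pos'],o['orientation'])
pic('side','s9');pic('top','t9')
for c in('side','top'):
  sp(c,'lid_handle',1);sp(c,'tote',1);sp(c,'tote_lip',1)
E
```

```text
58.8667 [ 0.33821012 -0.53513267  0.34392146] [-1.79903408e+02 -1.00572864e-01  1.77536875e+02]
side lid_handle [ 0.434  -0.2536  0.1773] 0.63
side tote [0.4236 0.2258 0.0017] 0.71
side tote_lip [0.4192 0.1241 0.0124] 0.9
top lid_handle [ 0.4263 -0.2579  0.1708] 0.84
top tote [0.4215 0.2259 0.0061] 0.84
top tote_lip [0.4162 0.1192 0.0148] 0.57
```

View pics/s9.png

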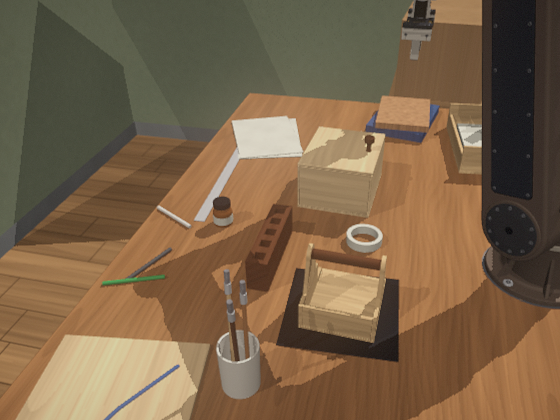

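View pics/t9.png

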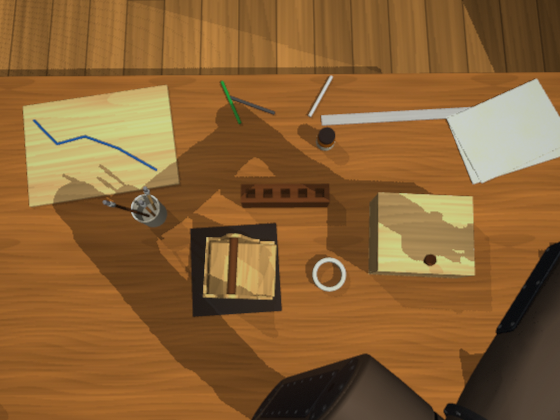

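The lid is shut, with the knob back at (430,260) px as at the start. The empty tote is centred on the mat, the stand is empty, and the jar, ink and tape haven't moved.

```bash
python3 -c "
from plant import *
print(close_job())"
```

```text
the job is handed in; nothing more can be done
None
```

I handed the job in at about 59 s, without a verdict shown: all three markers and every offcut I could see are in the box, the lid is shut, the empty tote is upright on the middle of its mat, and the brush jar, ink and tape stayed put.

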